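Shut and latch the gate of a valve burn-in cage

ROBOT

A 6-joint arm with a two-finger parallel gripper is mounted at the origin on the work surface. World frame = base frame: x ahead of the robot, y to its left, z up, the work surface at z = 0. Lengths are in m, angles in rad, forces in N, time in s.
With the tool pointing down it reaches from about 0.4 to 0.825 m from the base axis. Payload 7 kg.
Tool frame: the origin (TCP) lies on the centre line of the jaws, within the pads' length; the fingertips stand 22 mm ahead of it and the grasp point (between the pads) lies 3 mm ahead of it; z points along the fingers, y is the line along which they close (so a half turn about z gives the same grasp; the last joint's range is limited). The gripper opens to 88 mm and grips with 3 to 60 N. Pads are 19 mm wide; open, the fingers measure 130 mm over their backs; the gripper's body (78 mm by 193 mm) begins 47 mm behind the grasp point.
Start: joints at [-0.898, 0.359, 0.012, 0, -1.224, -0.288], TCP at [0.253, -0.626, 0.249] pointing down, gripper open.
Joint ranges: [-3.07, 3.07], [-1.43, 2.12], [-1.02, 1.25], [-3.03, 1.67], [-3.05, -0], [-3.03, 3.03]. Speed limits (rad/s): [2.39, 2.39, 3.01, 3.14, 3.14, 3.14].

INTERFACE

Orientations are given as [roll, pitch, yaw] about the fixed x, y, z axes, in that order (R = Rz(yaw) Ry(pitch) Rx(roll)).
In Python, from station import monitor, viewer, order gives the robot as it stands. The module is installed in compiled form; this text tells all that it offers.
- The arm moves only by the tool servo_tool, never from a script. Its argument "targets" is a list of rows, each an object with "angular": the turn, a rotation vector about the tool's x, y, z in degrees, a list of three; "xyz": the shift along the tool's x, y, z in cm, a list of three; "claw": the finger opening in cm, from 0 to 8.76. A call has 1 to 20 rows; each row shifts and turns the commanded pose from where the row before left it, along the tool's axes as they then stand; what a row does not reach is not made up. A row lasts 1/10 s, in which the tool goes at most 50 mm and 8.59 degrees, less where a joint would pass 70% of its speed; a pose out of reach is approached as far as the arm can. A call is refused whole if a number of a shift passes 5 or a number of a turn 8.59, either way. A call with a gripper value outside its range is refused whole. The fingers move at their own pace and stop on an object; "force" is the grip in N (left out, the last holds). Time passes only in rows, so rows that do not move let the fingers close. It gives the time, the measured TCP pose, the force, the opening and the grip force at its end, in the units of the state.
- monitor.get_state(): the state, without advancing time (a new reading comes with each control period).
- viewer.grab_frame(name): name is "side" or "top"; returns a dict with "color" (384x512x3 uint8, blue, green, red), "fovy" (degrees; the focal length in pixels is half the picture's height over the tangent of half this angle, whatever the lens; pixels are square), "cx", "cy" (the principal point, pixels), "R" (3x3) and "t" (3): a world point X has camera coordinates R X + t. Camera axes: x right, y down, z forward; pixel columns grow to the right and rows downward; lengths in m; the calibration is good to about 2 mm. A picture is of the moment at which its call begins. There is no depth.
- order.job_done(): hands the job in; it is judged then, once.
The state is a dict: "t": time; "q": joint angles; "qd": joint speeds; "joint_efforts": joint torques, N m; "eef_pos": TCP position; "ee_rot": TCP orientation; "force": force on the tool from outside, world axes, zero at the start; "moment": the same for the moment, N m; "width": finger opening in m; "gripper_force": force on a finger pad.
Only numpy, scipy, OpenCV 4.12 (cv2) and the standard library are available. Lean on these libraries where they do the work, as an engineer would, in place of code of your own. Each camera call takes 0.05 s, during which the arm holds its last target. There are 200 camera calls.

TASK

The gate of the valve burn-in cage has been left standing open. Swing it shut, lifting its latch bar by the ball knob over the lip of the catch, and let the bar drop fully home in the catch so that the gate is latched. Don't touch the valves inside the cage and leave the things standing around it where they are.

Things in the scene. Friction and masses are not known exactly. Their poses are not given: they have to be found in the camera images.
- gate (a joint): gate of the cage: dark framed wire-mesh panel, from 12 to 205 mm off its hinge axis, 8 mm thick, 14 to 144 mm above the table, hinged about a vertical axis at its left edge as the robot sees it. 0 = shut, flush with the cage's front; grows as the free edge swings out towards the robot (clockwise from above), at most 1.4 rad. Light friction (0.05 N m) leaves it where it is put.
- bar (a joint): latch bar on the gate's outer side: flat steel, 22 mm high, 8 mm thick, 0.17 to 0.31 kg, from 45 to 250 mm off the hinge axis, turning in the gate's plane about the pivot. 0 = level, 113 to 135 mm up, on its stop; grows as the free end is lifted (at most 1.0 rad); falls back when let go. Level, it is blocked by the catch's lip at a gate angle of 0.09; from 0.14 rad up it clears the lip.
- knob (a point): centre of the black ball knob on the bar, 30 mm diameter, on a 10 mm stem; the place to take the bar from above. Bar level: 175 mm above the table, 185 mm from the hinge axis along the gate, 15 mm out from the gate's middle plane, 125 mm from the pivot along the bar and 51 mm above it. Its x axis points square to the gate, inwards; its y axis along the bar towards the hinge.
- pivot (a point): pivot of the latch bar, on the bar's centre line 124 mm above the table, 60 mm from the gate's hinge axis along the gate, 15 mm out from the gate's middle plane. The bar turns about a level axis square to the gate.
- hinge (a point): point on the gate's vertical hinge axis, 124 mm above the table, in the gate's middle plane. Moves (turns) with the gate: its -y axis points along the gate to the free edge, its -x axis to the gate's outer side.
- catch (a point): middle of the open-topped slot of the steel catch on the cage's right front post, level with the top of its lip (133 mm up); 222 mm from the hinge axis along the shut gate, 15 mm out from its middle plane. The slot, between post and upturned outer lip (26 mm long, 6 mm thick), is 17 mm wide, 22 mm deep; the latched bar lies in it. Its x axis points into the cage, y towards the hinge.
- valve_board: fixed aluminium socket board 110 x 160 x 32 mm with four glass valves (36 mm diameter, tops 129 mm above the table) inside the open-topped mesh cage; origin under its centre, 115 mm behind the gate. The cage is 230 mm wide and 205 mm deep, its walls 144 mm high.
- transformer: bystander near the cage: black power transformer on a steel foot, 100 x 100 x 82 mm tall; origin at the middle of its underside
- capacitor: bystander near the cage: small upright can capacitor, 35 mm diameter, 48 mm tall; origin at the middle of its underside
- screwdriver: bystander near the cage: screwdriver lying flat; origin at the middle of its underside (middle of its length)
- solder_spool: bystander near the cage: grey spool standing on its flange, 60 mm diameter, 40 mm tall; origin at the middle of its underside
- spray_can: bystander near the cage: upright spray can, 52 mm diameter, 150 mm tall; origin at the middle of its underside
- spare_valve: bystander near the cage: spare glass valve standing on its black base, 44 mm diameter, 90 mm tall; origin at the middle of its underside
- flux_jar: bystander near the cage: small jar, 50 mm diameter, 50 mm tall; origin at the middle of its underside

How it is judged:
On the way:
1. the latch bar is lifted above the catch's lip with the gate still open (value of joint bar above 0.13 rad and value of joint gate above 0.07 rad), for 0.1 s.
At the end, for the whole second after the job is handed in: The gate is shut (within 0.045 rad, the play that the catch leaves) and the latch bar lies home in the catch (within 0.035 rad of level), both by themselves (value of joint gate below 0.045 rad and value of joint bar below 0.035 rad); the robot touches nothing.
It fails at once if a bystander near the cage is shifted by more than 30 mm or knocked over (distance of any of transformer, capacitor, screwdriver, solder_spool, spray_can, spare_valve, flux_jar from where it was at the start of the episode above 0.03 m or angle between any of transformer, capacitor, solder_spool, spray_can, spare_valve, flux_jar's own z axis and vertical above 0.6 rad).
It fails at once if the robot touches the valves or their board in the cage (contact force between any of the fingers, the arm and valve_board above 1 N).
It also fails if it takes over 38 s, if anything falls off the work surface, if the arm or the gripper's body presses on something with over 40 N, if the wrist force passes 120 N, or if a joint passes its speed limit or range.

## Working session

There is one attempt and no reset: what is moved stays moved. The work goes in short steps, Python scripts to look and compute and a tool call to move; the robot and the scene stay as the last step left them, time stands still between calls to the robot, and variables do not carry over. Pictures are saved under pics/ and viewed, at most 10 in all, crops included, and the job is handed in when it is done.

Besides the shell and the picture viewer there is one more tool, called after "Call:" by a JSON object that holds its "op" and its "data", one argument or row to a line. servo_tool: Moves the arm, as the interface text tells. Its arguments: {"type":"object","properties":{"targets":{"type":"array"},"force":{"type":"number"}},"required":["targets"]}

```bash
mkdir -p pics; cat > h.py <<'E'
import numpy as np, cv2
from station import monitor, viewer, order
def grab(n):
    f=viewer.grab_frame(n); f["f"]=f["color"].shape[0]/2/np.tan(np.radians(f["fovy"])/2); f["R"]=np.array(f["R"]);f["t"]=np.array(f["t"]); return f
def ray(f,u,v):
    d=f["R"].T@np.array([(u-f["cx"])/f["f"],(v-f["cy"])/f["f"],1]); return -f["R"].T@f["t"], d/np.linalg.norm(d)
def plane(f,u,v,z):
    o,d=ray(f,u,v); return o+d*(z-o[2])/d[2]
def proj(f,X):
    c=f["R"]@np.array(X)+f["t"]; return f["f"]*c[:2]/c[2]+[f["cx"],f["cy"]]
def two(fa,pa,fb,pb):
    o1,d1=ray(fa,*pa);o2,d2=ray(fb,*pb)
    s=np.linalg.lstsq(np.c_[d1,-d2],o2-o1,rcond=None)[0]
    a,b=o1+d1*s[0],o2+d2*s[1]; return (a+b)/2,np.linalg.norm(a-b)
E
python3 - <<'E'
from h import *
for n in("side","top"):
    f=grab(n); cv2.imwrite(f"pics/{n}0.png",cv2.resize(f["color"],(800,600),interpolation=cv2.INTER_CUBIC)); print(n,-f["R"].T@f["t"],f["f"],f["cx"],f["cy"])
print(monitor.get_state())
E
```

```text
side [ 0.57201164 -0.58645812  0.90971689] 456.00894386951484 251.34308960869953 184.68330453681855
top [0.46192869 0.03140418 1.00737442] 369.7429791270206 258.749174188487 191.71428791942625
{'t': 0.1, 'q': array([-8.97904048e-01,  3.59322334e-01,  1.11459064e-02, -2.98576440e-04,
       -1.22409873e+00, -2.88110436e-01]), 'qd': array([ 0.0022434 , -0.00175669,  0.00249043,  0.0014336 , -0.00086809,
       -0.00016071]), 'joint_efforts': array([-1.49534964e-03, -5.84159768e+01,  2.93750060e+01,  7.01540977e+00,
        1.01879615e-02, -9.84885355e-05]), 'eef_pos': array([ 0.25319401, -0.62527576,  0.24771158]), 'ee_rot': array([ 3.14009502e+00, -1.51107848e-04, -2.75691236e+00]), 'force': array([-0.72399212,  0.07135503, -0.18889689]), 'moment': array([ 0.03613437,  0.01279831, -0.03105383]), 'gripper_force': 0.0, 'width': 0.087561271136879}
```

View pics/top0.png

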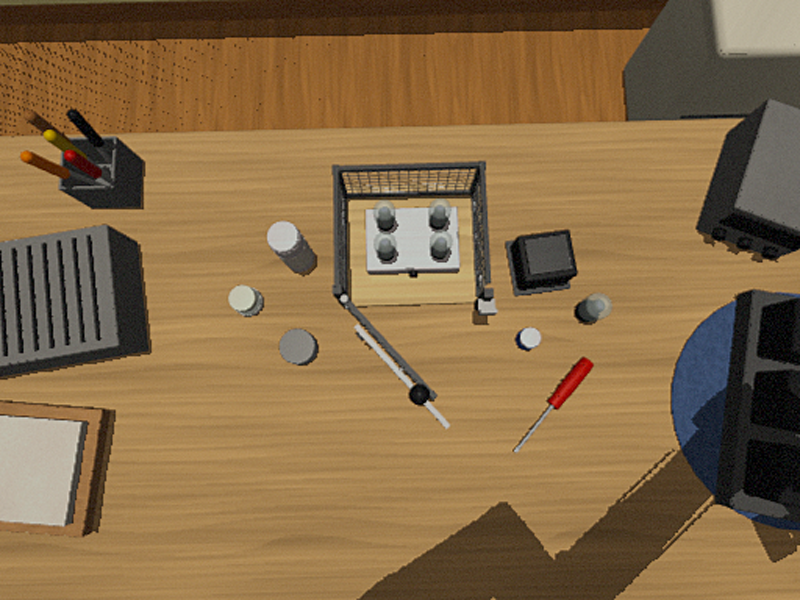

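View pics/side0.png

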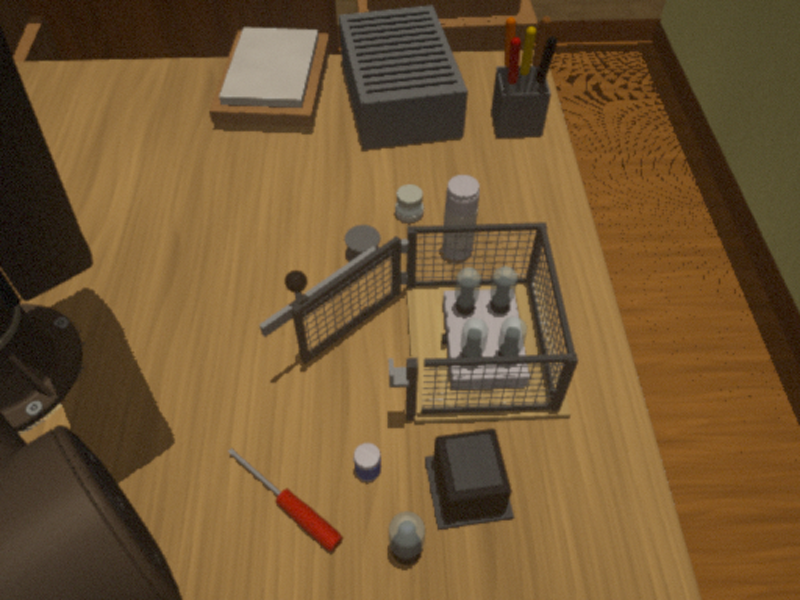

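The top view shows the knob at (419,394), the hinge post at (344,299), the catch at about (486,303) and the bar's free end at (448,425). The side view shows the knob at (296,281). The gate is open by about 0.9 rad.

```bash
python3 - <<'E'
from h import *
F={n:grab(n) for n in("side","top")}
s=512/800
def knob(f,u,v):
    g=f["color"].max(2)[v-14:v+15,u-14:u+15]; m=(g<48).astype('uint8')
    m=cv2.morphologyEx(m,cv2.MORPH_OPEN,cv2.getStructuringElement(cv2.MORPH_ELLIPSE,(7,7)))
    n,l,st,c=cv2.connectedComponentsWithStats(m); i=1+np.argmax(st[1:,4]); print(st[i],c[i]); return c[i]+[u-14,v-14]
pt=knob(F["top"],268,252); ps=knob(F["side"],189,180)
print(pt/s,ps/s,two(F["top"],pt,F["side"],ps), plane(F["top"],*pt,.175))
T=lambda u,v,z:plane(F["top"],u*s,v*s,z)
h=T(344,299,.146); k=two(F["top"],pt,F["side"],ps)[0]
print("hinge",h,"catch",T(486,306,.133),"barend",T(447,425,.135),"barstart",T(360,328,.135))
print("cage backleft",T(337,166,.144),"backright",T(484,164,.144),"front right",T(487,291,.144))
d=k-h; print(np.hypot(*d[:2]))
for n in F: cv2.imwrite(f"pics/{n}c.png",F[n]["color"])
c=F["top"]["color"][170:290,200:330]; cv2.imwrite("pics/c1.png",cv2.resize(c,None,fx=5,fy=5,interpolation=cv2.INTER_CUBIC))
E
```

```text
Traceback (most recent call last):
ValueError: attempt to get argmax of an empty sequence
```

```bash
python3 - <<'E'
from h import *
F={n:grab(n) for n in("side","top")}
s=512/800
def knob(f,u,v,th):
    g=f["color"].max(2)[v-14:v+15,u-14:u+15]; m=(g<th).astype('uint8')
    m=cv2.morphologyEx(m,cv2.MORPH_OPEN,cv2.getStructuringElement(cv2.MORPH_ELLIPSE,(7,7)))
    n,l,st,c=cv2.connectedComponentsWithStats(m)
    if n<2: print(g[::4,::4]); return np.array([u,v])
    i=1+np.argmax(st[1:,4]); print(st[i],c[i]); return c[i]+[u-14,v-14]
pt=knob(F["top"],268,252,48); ps=knob(F["side"],189,180,75)
print(pt/s,ps/s,two(F["top"],pt,F["side"],ps), plane(F["top"],*pt,.175))
T=lambda u,v,z:plane(F["top"],u*s,v*s,z)
h=T(344,299,.146); k=two(F["top"],pt,F["side"],ps)[0]
print("hinge",h,"catch",T(486,306,.133),"barend",T(447,425,.135),"barstart",T(360,328,.135))
print("cage backleft",T(337,166,.144),"backright",T(484,164,.144),"front right",T(487,291,.144))
d=k-h; print(np.hypot(*d[:2]))
c=F["top"]["color"][170:290,200:330]; cv2.imwrite("pics/c1.png",cv2.resize(c,None,fx=5,fy=5,interpolation=cv2.INTER_CUBIC))
E
```

```text
[10 14  7  7 33] [13. 17.]
[  8   8  13  13 131] [13.90839695 13.73282443]
[417.1875 398.4375] [295.16937023 280.83253817] (array([0.45442031, 0.01739723, 0.16685533]), np.float64(0.0061674826997450295)) [0.45148242 0.01701896 0.175     ]
hinge [0.60186352 0.12283998 0.146     ] catch [ 0.58759694 -0.09280644  0.133     ] barend [ 0.41121831 -0.02660888  0.135     ] barstart [0.55845802 0.10009877 0.135     ]
cage backleft [0.81416957 0.13226815 0.144     ] backright [ 0.8113295  -0.09869011  0.144     ] front right [ 0.60893763 -0.09383714  0.144     ]
0.18126685711262897
```

View pics/c1.png

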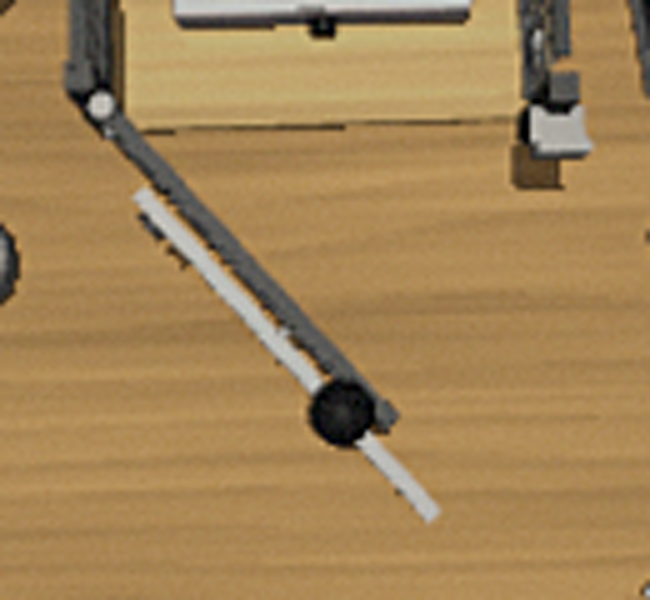

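The crop shows the knob at (342,412), the hinge pin at (101,104), the bar's free end at (432,515) and the catch at about (560,133). They are all clear of other things.

```bash
python3 - <<'E'
from h import *
f=grab("top")
P=lambda u,v,z:plane(f,u/5+200,v/5+170,z)[:2]
h=P(101,104,.146);k=P(342,412,.175);e=P(432,515,.135);b=P(140,192,.135)
print("hinge",h,"knob",k,"barend",e,"barstart",b,"lipcorner",P(590,155,.133),P(533,157,.133),"len",np.linalg.norm(e-b))
d=(e-b)/np.linalg.norm(e-b); a=np.arctan2(d[1],d[0]); print("gate dir",np.degrees(a),"gate angle",np.radians(-90)-a)
out=np.array([d[1],-d[0]]); print("out",out)
print("hinge from bar:",b-.045*d-.015*out, "knob from hinge", h+.185*d+.015*out, "k offset", (k-h)@d,(k-h)@out)
E
```

```text
hinge [0.60320009 0.12273423] knob [0.45709622 0.01374924] barend [ 0.40894281 -0.0272647 ] barstart [0.5622256  0.10574744] lipcorner [ 0.57475641 -0.10879451] [ 0.57448532 -0.08160639] len 0.2029478897633706
gate dir -139.04997630816217 gate angle 0.8560835846026427
out [-0.65540048  0.75528154]
hinge from bar: [0.60604428 0.12391124] knob from hinge [0.453642   0.01281436] k offset 0.18177837322639034 0.013442194550095012
```

Call:
{"op": "servo_tool", "data": {
  "targets": [
    {"angular":[0,0,0],"xyz":[-1.5,1.85,0],"claw":8.76},
    {"angular":[0,0,0],"xyz":[-3.05,3.69,0],"claw":8.76},
    {"angular":[0,0,0],"xyz":[-3.05,3.69,0],"claw":8.76},
    {"angular":[0,0,0],"xyz":[-3.05,3.69,0],"claw":8.76},
    {"angular":[0,0,0],"xyz":[-3.05,3.69,0],"claw":8.76},
    {"angular":[0,0,0],"xyz":[-3.05,3.69,0],"claw":8.76},
    {"angular":[0,0,0],"xyz":[-3.05,3.69,0],"claw":8.76},
    {"angular":[0,0,0],"xyz":[-3.05,3.69,0],"claw":8.76},
    {"angular":[0,0,0],"xyz":[-3.05,3.69,0],"claw":8.76},
    {"angular":[0,0,0],"xyz":[-3.05,3.69,0],"claw":8.76},
    {"angular":[0,0,0],"xyz":[-3.05,3.69,0],"claw":8.76},
    {"angular":[0,0,0],"xyz":[-3.05,3.69,0],"claw":8.76},
    {"angular":[0,0,0],"xyz":[-3.05,3.69,0],"claw":8.76},
    {"angular":[0,0,0],"xyz":[-3.05,3.69,0],"claw":8.76},
    {"angular":[0,0,0],"xyz":[-1.5,1.85,0],"claw":8.76},
    {"angular":[0,0,-6.3],"xyz":[0,0,0],"claw":8.76},
    {"angular":[0,0,-6.3],"xyz":[0,0,0],"claw":8.76},
    {"angular":[0,0,-6.3],"xyz":[0,0,0],"claw":8.76},
    {"angular":[0,0,0],"xyz":[0,0,0],"claw":8.76}
  ]
}}

```text
t: 2.25
eef_pos: [0.4547, 0.0135, 0.2487]
ee_rot: [-3.142, 0.0, -2.425]
force: [-0.2, -0.1, 0.5]
width: 0.0878
gripper_force: 0.0
```

Call:
{"op": "servo_tool", "data": {
  "targets": [
    {"angular":[0,0,0],"xyz":[0,0,2.0],"claw":8.76},
    {"angular":[0,0,0],"xyz":[0,0,2.5],"claw":8.76},
    {"angular":[0,0,0],"xyz":[0,0,1.8],"claw":8.76},
    {"angular":[0,0,0],"xyz":[0,0,0.8],"claw":8.76},
    {"angular":[0,0,0],"xyz":[0,0,0],"claw":5.0},
    {"angular":[0,0,0],"xyz":[0,0,0],"claw":2.0},
    {"angular":[0,0,0],"xyz":[0,0,0],"claw":2.0},
    {"angular":[0,0,0],"xyz":[0,0,0],"claw":2.0},
    {"angular":[0,0,0],"xyz":[0,0,0],"claw":2.0},
    {"angular":[0,0,0],"xyz":[0,0,0],"claw":2.0}
  ],
  "force": 20
}}

```text
t: 3.25
eef_pos: [0.4548, 0.0134, 0.1779]
ee_rot: [-3.141, 0.001, -2.427]
force: [-0.5, -0.6, -1.0]
width: 0.0455
gripper_force: 0.0
```

```bash
python3 - <<'E'
from h import *
print(monitor.get_state())
f=grab("side"); cv2.imwrite("pics/s2.png",cv2.resize(f["color"][120:270,100:300],(800,600),interpolation=cv2.INTER_CUBIC))
E
```

```text
{'t': 3.25, 'q': array([ 4.64651695e-01,  5.39457262e-02, -5.56170982e-01,  2.73143967e-05,
       -9.60109124e-01, -1.32088629e+00]), 'qd': array([ 3.98462179e-04,  4.96104108e-03, -1.96929402e-03,  1.25534974e-03,
        1.27751145e-03,  4.46511853e-05]), 'joint_efforts': array([ 1.90292885e-04, -2.99838012e+01,  2.55295193e+01,  6.08547762e+00,
       -6.79948437e-02, -3.07586684e-03]), 'eef_pos': array([0.45480829, 0.01341962, 0.17786249]), 'ee_rot': array([-3.14142987e+00,  5.47235270e-04, -2.42701522e+00]), 'force': array([-0.48772309, -0.56321452, -1.03880641]), 'moment': array([-0.00482829,  0.05325864,  0.00512382]), 'gripper_force': 0.0, 'width': 0.04549798200524725}
```

View pics/s2.png

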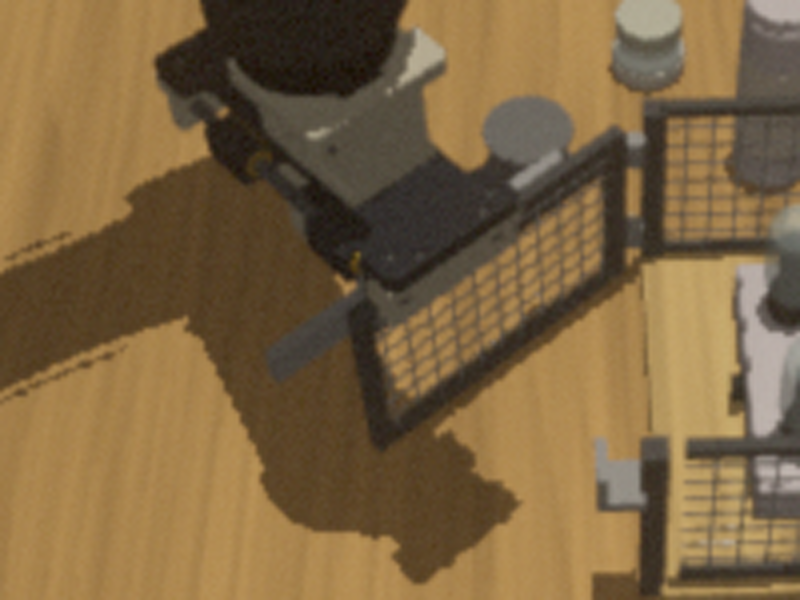

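The picture shows the gripper sitting squarely over the knob above the gate, with the fingers still closing.

Call:
{"op": "servo_tool", "data": {
  "targets": [
    {"angular":[0,0,0],"xyz":[0,0,0],"claw":2.0},
    {"angular":[0,0,0],"xyz":[0,0,0],"claw":2.0},
    {"angular":[0,0,0],"xyz":[0,0,0],"claw":2.0},
    {"angular":[0,0,0],"xyz":[0,0,0],"claw":2.0},
    {"angular":[0,0,0],"xyz":[0,0,0],"claw":2.0}
  ]
}}

```text
t: 3.8
eef_pos: [0.4548, 0.0134, 0.1776]
ee_rot: [-3.142, 0.0, -2.427]
force: [-0.4, -0.3, 0.4]
width: 0.0288
gripper_force: 20.0
```

Call:
{"op": "servo_tool", "data": {
  "targets": [
    {"angular":[0,0,0],"xyz":[-0.3,0,-0.68],"claw":2.0},
    {"angular":[0,0,0],"xyz":[-0.34,0,-0.66],"claw":2.0},
    {"angular":[0,0,0],"xyz":[-0.37,0,-0.64],"claw":2.0},
    {"angular":[0,0,0],"xyz":[-0.41,0,-0.62],"claw":2.0},
    {"angular":[0,0,0],"xyz":[0,0,0],"claw":2.0},
    {"angular":[0,0,0],"xyz":[0,0,0],"claw":2.0}
  ]
}}

```text
t: 4.4
eef_pos: [0.4652, 0.0226, 0.2035]
ee_rot: [3.141, -0.0, -2.427]
force: [-0.8, -0.5, -2.5]
width: 0.0289
gripper_force: 20.0
```

```bash
python3 - <<'E'
from h import *
s=monitor.get_state(); print(s["eef_pos"],s["width"],s["gripper_force"],s["force"])
f=grab("side"); cv2.imwrite("pics/s3.png",cv2.resize(f["color"][120:270,100:300],(800,600),interpolation=cv2.INTER_CUBIC))
E
```

```text
[0.46524883 0.02262149 0.20354648] 0.02885099622571954 19.999822676181793 [-0.75016935 -0.51285834 -2.53436003]
```

View pics/s3.png

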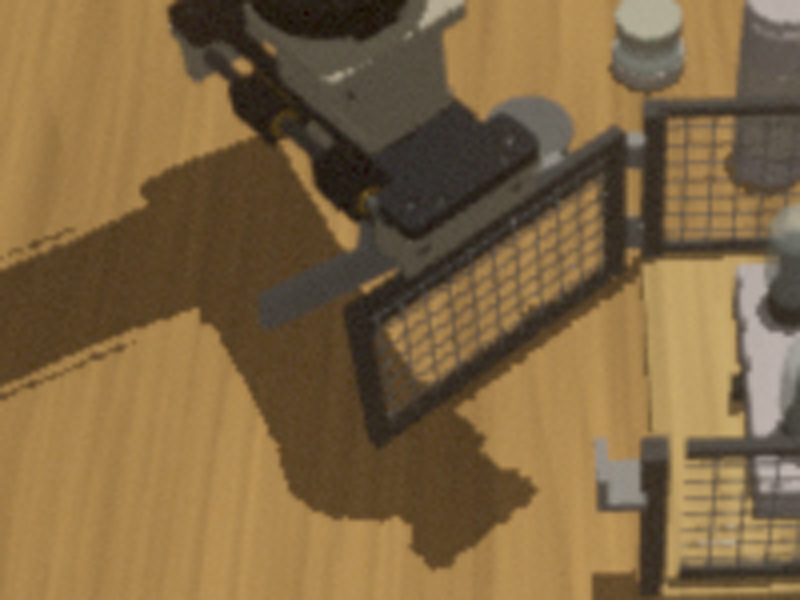

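The bar's end is visibly raised, at (275,305), and the wrist carries its weight. Next I start the swing.

Call:
{"op": "servo_tool", "data": {
  "targets": [
    {"angular":[0,0,-3.07],"xyz":[0.056,-0.916,0],"claw":2.0},
    {"angular":[0,0,-3.07],"xyz":[0.056,-0.916,0],"claw":2.0},
    {"angular":[0,0,-3.07],"xyz":[0.056,-0.916,0],"claw":2.0},
    {"angular":[0,0,-3.07],"xyz":[0.056,-0.916,0],"claw":2.0},
    {"angular":[0,0,-3.07],"xyz":[0.056,-0.916,0],"claw":2.0},
    {"angular":[0,0,0],"xyz":[0,0,0],"claw":2.0}
  ]
}}

```text
t: 5.05
eef_pos: [0.497, -0.0115, 0.2032]
ee_rot: [3.141, -0.002, -2.159]
force: [-2.5, -1.6, -0.3]
width: 0.0286
gripper_force: 20.0
```

```bash
python3 - <<'E'
from h import *
s=monitor.get_state(); p=s["eef_pos"]; print(p,s["ee_rot"],s["width"],s["force"])
for H in([.604,.123],[.605,.1235]):
  v=p[:2]-H; r=np.hypot(*v); a=np.arctan2(v[1],v[0])
  print("r",r,"gate", -np.pi/2-(a+np.arcsin(.015/r)), "shut target",H[0]-.015,H[1]-.1708)
E
```

```text
[ 0.49704629 -0.01146289  0.20318462] [ 3.14122576e+00 -1.55013866e-03 -2.15864698e+00] 0.028574768850178307 [-2.4780889  -1.58395799 -0.33257529]
r 0.17181200422040452 gate 0.5845225141135195 shut target 0.589 -0.04780000000000001
r 0.17282645949564351 gate 0.5877643154783345 shut target 0.59 -0.04730000000000001
```

Call:
{"op": "servo_tool", "data": {
  "targets": [
    {"angular":[0,0,-3.07],"xyz":[0.056,-0.916,0],"claw":2.0},
    {"angular":[0,0,-3.07],"xyz":[0.056,-0.916,0],"claw":2.0},
    {"angular":[0,0,-3.07],"xyz":[0.056,-0.916,0],"claw":2.0},
    {"angular":[0,0,-3.07],"xyz":[0.056,-0.916,0],"claw":2.0},
    {"angular":[0,0,-3.07],"xyz":[0.056,-0.916,0],"claw":2.0},
    {"angular":[0,0,-3.07],"xyz":[0.056,-0.916,0],"claw":2.0},
    {"angular":[0,0,-3.07],"xyz":[0.056,-0.916,0],"claw":2.0},
    {"angular":[0,0,-3.07],"xyz":[0.056,-0.916,0],"claw":2.0},
    {"angular":[0,0,-3.07],"xyz":[0.056,-0.916,0],"claw":2.0},
    {"angular":[0,0,0],"xyz":[0,0,0],"claw":2.0}
  ]
}}

```text
t: 6.05
eef_pos: [0.572, -0.0463, 0.204]
ee_rot: [-3.141, -0.002, -1.676]
force: [-1.1, -6.1, 1.8]
width: 0.0284
gripper_force: 20.0
```

```bash
python3 - <<'E'
from h import *
s=monitor.get_state(); p=s["eef_pos"]; print(p,s["ee_rot"],s["width"],s["force"])
for H in([.604,.123],[.605,.1235]):
  v=p[:2]-H; r=np.hypot(*v); a=np.arctan2(v[1],v[0])
  print("r",r,"gate", -np.pi/2-(a+np.arcsin(.015/r)))
f=grab("side"); cv2.imwrite("pics/s4.png",cv2.resize(f["color"][120:270,160:360],(800,600),interpolation=cv2.INTER_CUBIC))
E
```

```text
[ 0.57204629 -0.04631133  0.20398642] [-3.14094039e+00 -2.16827538e-03 -1.67642094e+00] 0.02835717762621795 [-1.11658289 -6.12845777  1.82469551]
r 0.1723002213848127 gate 0.09936585647707741
r 0.17297929079815283 gate 0.10485363758098498
```

View pics/s4.png

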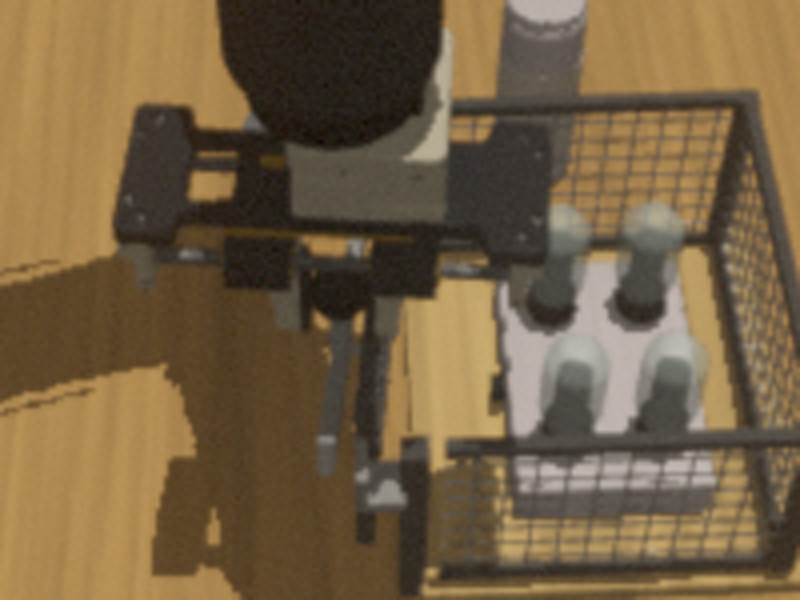

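The bar is raised beside the catch, its end at (325,460), and the gate is about 0.1 rad from shut. Next I close the remainder.

Call:
{"op": "servo_tool", "data": {
  "targets": [
    {"angular":[0,0,-2.0],"xyz":[0.06,-0.6,0],"claw":2.0},
    {"angular":[0,0,-2.0],"xyz":[0.06,-0.6,0],"claw":2.0},
    {"angular":[0,0,-1.8],"xyz":[0.06,-0.5,0],"claw":2.0},
    {"angular":[0,0,0],"xyz":[0,0,0],"claw":2.0},
    {"angular":[0,0,0],"xyz":[0,0,0],"claw":2.0}
  ]
}}

```text
t: 6.6
eef_pos: [0.5885, -0.0489, 0.2041]
ee_rot: [-3.141, -0.001, -1.577]
force: [1.0, -5.9, 1.4]
width: 0.0285
gripper_force: 20.0
```

```bash
python3 - <<'E'
from h import *
s=monitor.get_state(); p=s["eef_pos"]; print(p,s["ee_rot"],s["width"],s["force"])
f=grab("side"); cv2.imwrite("pics/s5.png",cv2.resize(f["color"][180:270,200:320],(800,600),interpolation=cv2.INTER_CUBIC))
E
```

```text
[ 0.58848172 -0.04886107  0.20408095] [-3.14051398e+00 -1.46440461e-03 -1.57701745e+00] 0.02848686754846502 [ 1.0108805  -5.85199052  1.4208827 ]
```

View pics/s5.png

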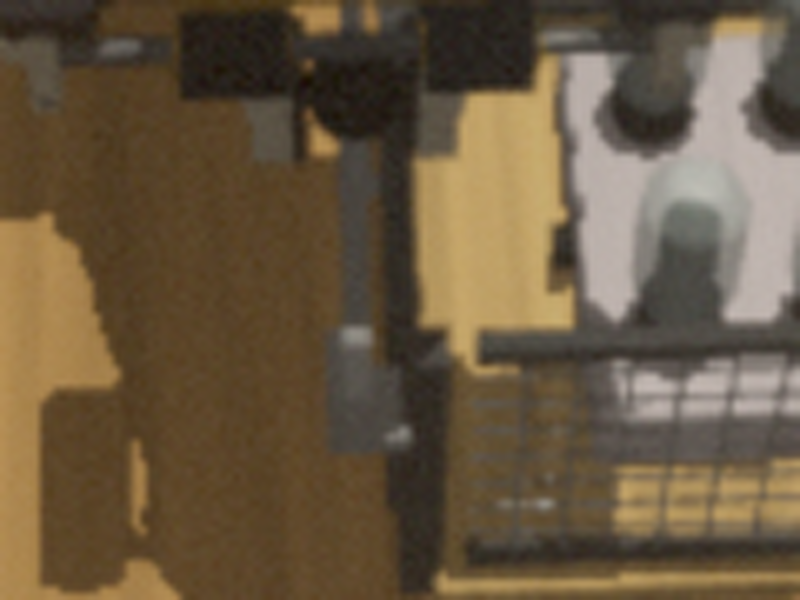

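The gate is flush and the bar lies above the slot, between the lip at (345,390) and the post. I lower the bar along its arc.

Call:
{"op": "servo_tool", "data": {
  "targets": [
    {"angular":[0,0,0],"xyz":[0.41,0,0.62],"claw":2.0},
    {"angular":[0,0,0],"xyz":[0.37,0,0.64],"claw":2.0},
    {"angular":[0,0,0],"xyz":[0.34,0,0.66],"claw":2.0},
    {"angular":[0,0,0],"xyz":[0.25,0,0.6],"claw":2.0},
    {"angular":[0,0,0],"xyz":[0,0,0],"claw":2.0},
    {"angular":[0,0,0],"xyz":[0,0,0],"claw":2.0}
  ]
}}

```text
t: 7.25
eef_pos: [0.589, -0.0627, 0.1784]
ee_rot: [-3.139, -0.001, -1.576]
force: [4.2, -8.4, -2.0]
width: 0.0284
gripper_force: 20.0
```

Call:
{"op": "servo_tool", "data": {
  "targets": [
    {"angular":[0,0,0],"xyz":[0,0,0],"claw":4.0},
    {"angular":[0,0,0],"xyz":[0,0,0],"claw":6.0},
    {"angular":[0,0,0],"xyz":[0,0,0],"claw":6.0},
    {"angular":[0,0,0],"xyz":[0,0,0],"claw":6.0},
    {"angular":[0,0,0],"xyz":[0,0,0],"claw":6.0},
    {"angular":[0,0,0],"xyz":[0,0,0],"claw":6.0},
    {"angular":[0,0,0],"xyz":[0,0,-1],"claw":6.0},
    {"angular":[0,0,0],"xyz":[0,0,-3],"claw":6.0},
    {"angular":[0,0,0],"xyz":[0,0,-4],"claw":6.0},
    {"angular":[0,0,0],"xyz":[0,-4,-2],"claw":6.0},
    {"angular":[0,0,0],"xyz":[0,4.5,0],"claw":6.0},
    {"angular":[0,0,0],"xyz":[0,4.5,0],"claw":6.0},
    {"angular":[0,0,0],"xyz":[-4.5,0,0],"claw":6.0},
    {"angular":[0,0,0],"xyz":[-4.5,0,0],"claw":6.0},
    {"angular":[0,0,0],"xyz":[-4.5,0,0],"claw":6.0},
    {"angular":[0,0,0],"xyz":[-4.5,0,0],"claw":6.0},
    {"angular":[0,0,0],"xyz":[0,0,0],"claw":6.0},
    {"angular":[0,0,0],"xyz":[0,0,0],"claw":6.0}
  ]
}}

```text
t: 9.05
eef_pos: [0.5387, 0.1197, 0.2789]
ee_rot: [-3.141, 0.0, -1.573]
force: [-0.5, 0.2, -0.3]
width: 0.0598
gripper_force: 0.0
```

```bash
python3 - <<'E'
from h import *
s=monitor.get_state(); print(s["eef_pos"],s["width"],s["force"])
a=grab("side")["color"][110:290,150:380]; b=grab("top")["color"][90:270,190:420]
cv2.imwrite("pics/s6.png",cv2.resize(np.vstack([a,b])if 0 else np.hstack([a,b]),(800,313),interpolation=cv2.INTER_CUBIC))
E
```

```text
[0.53867942 0.11965936 0.27892416] 0.05982035714914857 [-0.49063162  0.16441117 -0.29565956]
```

View pics/s6.png

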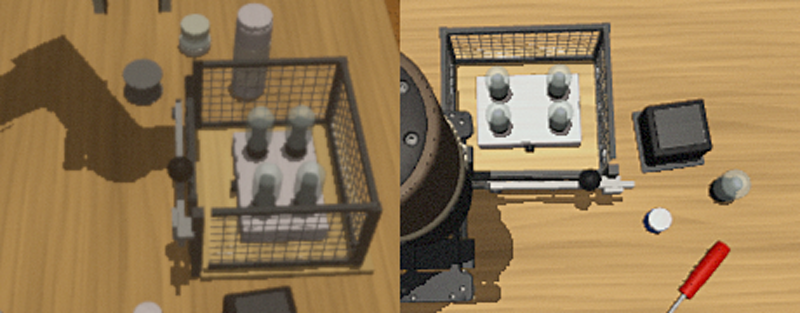

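The gate is shut with the bar lying in the catch (top: bar level at (540,184), knob at (590,180)). I check the knob's height numerically before handing in.

```bash
python3 - <<'E'
from h import *
pp=[];F=[]
for n,th in(("top",48),("side",75)):
    f=grab(n); u,v=proj(f,[.589,-.062,.175]).round().astype(int)
    m=(f["color"].max(2)[v-12:v+13,u-12:u+13]<th).astype('uint8')
    m=cv2.morphologyEx(m,cv2.MORPH_OPEN,cv2.getStructuringElement(cv2.MORPH_ELLIPSE,(7,7)))
    k,l,st,c=cv2.connectedComponentsWithStats(m); i=1+np.argmax(st[1:,4]); print(n,(u,v),st[i],c[i]-12,"level",proj(f,[.589,-.062,.175]),"0.06rad",proj(f,[.589,-.0589,.1825]))
    pp.append(c[i]+[u-12,v-12]);F.append(f)
print(two(F[0],pp[0],F[1],pp[1]))
E
```

```text
Traceback (most recent call last):
ValueError: attempt to get argmax of an empty sequence
```

```bash
python3 - <<'E'
from h import *
pp=[];F=[]
for n,th in(("top",65),("side",75)):
    f=grab(n); u,v=proj(f,[.589,-.062,.175]).round().astype(int)
    m=(f["color"].max(2)[v-12:v+13,u-12:u+13]<th).astype('uint8')
    m=cv2.morphologyEx(m,cv2.MORPH_OPEN,cv2.getStructuringElement(cv2.MORPH_ELLIPSE,(7,7)))
    k,l,st,c=cv2.connectedComponentsWithStats(m)
    print(n,(u,v),st[1:].tolist(),"level",proj(f,[.589,-.062,.175]),"0.06rad",proj(f,[.589,-.0589,.1825]))
    if k<2: continue
    i=1+np.argmax(st[1:,4]); pp.append(c[i]+[u-12,v-12]);F.append(f);print(pp[-1])
if len(pp)==2: print(two(F[0],pp[0],F[1],pp[1]))
E
```

```text
top (np.int64(300), np.int64(193)) [[5, 10, 12, 9, 75]] level [299.98085041 192.88344033] 0.06rad [298.95909812 192.40755907]
[298.21333333 195.08      ]
side (np.int64(253), np.int64(207)) [[5, 5, 15, 17, 199]] level [252.94811219 206.71665476] 0.06rad [252.88888083 203.21821551]
[253.8040201  207.56281407]
(array([ 0.58812914, -0.05836797,  0.16600517]), np.float64(0.005522039092952911))
```

In the side view the knob is at row 207.6. A level bar would put it at 206.7, and a bar raised 0.06 rad at 203.2, so the bar is home.

```bash
python3 -c "
from h import *
print(order.job_done())"
```

```text
the job is handed in; nothing more can be done
None
```

The gate is swung shut, the latch bar has dropped level into the catch, the arm is clear, and the job is handed in; the camera check agrees, but no verdict came back.

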